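Find the high spot of a flask on a run-out gauge

ROBOT

A 6-joint arm with a two-finger parallel gripper is mounted at the origin on the work surface. World frame = base frame: x ahead of the robot, y to its left, z up, the work surface at z = 0. Lengths are in m, angles in rad, forces in N, time in s.
With the tool pointing down it reaches from about 0.25 to 0.725 m from the base axis. Payload 4 kg.
Tool frame: the origin (TCP) lies between the finger pads; the fingertips stand 8 mm ahead of it and the grasp point (between the pads) lies 11 mm behind it (bot.tip_reach is the distance from the TCP to the fingertips, in m); z points along the fingers, y is the line along which they close (so a half turn about z gives the same grasp; the last joint's range is limited). The gripper opens to 85 mm and grips with 20 to 120 N. Pads are 22 mm wide; open, the fingers measure 114 mm over their backs; the gripper's body (76 mm by 85 mm) begins 54 mm behind the grasp point. The pads swing forward as they close: fully open they stand 13 mm farther back than shut.
Start: joints at [1.326, 0.241, 0.005, 1.335, 0, 1.571], TCP at [0.121, 0.485, 0.239] pointing down, gripper open.
Joint ranges: [-2.72, 2.72], [-1.05, 1.87], [-1.09, 1.28], [-1.99, 2.15], [-1.42, 1.44], [-3.14, 3.14]. Speed limits (rad/s): [2.79, 2.79, 3.14, 3.14, 3.14, 3.14].

INTERFACE

Orientations are given as a unit quaternion [x, y, z, w].
In Python, from workcell import bot gives the robot as it stands.
- The arm moves only by the tool move_arm, never from a script. Its argument "deltas" is a list of rows, each a list of 7 numbers: the opening, from 0 (shut) to 1 (fully open), then the shift along the tool's x, y, z in mm, then the turn, a rotation vector about the tool's x, y, z in degrees. In form: [[gripper, tx, ty, tz, ax, ay, az], ...]. A call has 1 to 10 rows; each row shifts and turns the commanded pose from where the row before left it, along the tool's axes as they then stand; what a row does not reach is not made up. A row lasts 1/12 s, in which the tool goes at most 41.7 mm and 7.16 degrees, less where a joint would pass 70% of its speed; a pose out of reach is approached as far as the arm can. A call is refused whole if a number of a shift passes 41.7 or a number of a turn 7.16, either way. A call with a gripper value outside its range is refused whole. The fingers move at their own pace and stop on an object; the grip force is fixed at half the most. Time passes only in rows, so rows that do not move let the fingers close. It gives the time, the measured TCP pose, the force, the opening and the grip force at its end, in the units of the state.
- bot.get_obs(): the state, without advancing time (a new reading comes with each control period).
- bot.camera(name): name is "scene" or "top" or "wrist"; returns the picture (400x640x3 uint8, blue, green, red); there is no depth.
- bot.calibration(name): a dict with "K" (3x3 intrinsics, pixels), "position" and "orientation" of the camera in the world. Camera axes: x right, y down, z forward; pixel columns grow to the right and rows downward; lengths in m; the calibration is good to about 2 mm. A picture is of the moment at which its call begins: read the wrist's pose just before it. calibration takes no time and is no camera call; for the wrist camera it gives the pose at the moment of the call.
- bot.job_done(): hands the job in; it is judged then, once.
Trained networks look in the newest picture that a camera, given by its name, has taken for a name from the list of things; names that differ only in an ending like _2 or _b are one class to them, and where a whole thing is asked for, a point or a joint stands for the part that bears it (a point fixed in the world has none). Each returns a list of dicts, best first, with "conf" (0 to 1); they miss things now and then, are a little off and sometimes report something else, mostly with a low value. They report only what shows in the picture. A call takes as long as a camera call. They do not tell look-alikes from the thing itself.
- bot.outline_of(query, camera): "pixels" (400x640 bool, what is visible of it) and "rect" ([left, top, width, height] in pixels, round what is visible of it).
The state is a dict: "clock": time; "joint_pos": joint angles; "joint_vel": joint speeds; "tau": joint torques, N m; "eef_pos": TCP position; "tool_rot": TCP orientation; "ft_force": force on the tool from outside, world axes, zero at the start; "ft_torque": the same for the moment, N m; "grip_width": finger opening in m; "grasp_force": force on a finger pad.
Only numpy, scipy, OpenCV 4.12 (cv2) and the standard library are available. Lean on these libraries where they do the work, as an engineer would, in place of code of your own. Each camera call takes 0.05 s, during which the arm holds its last target. There are 200 camera calls.

TASK

Check the white flask for roundness: stand it in the black nest of the blue gauge bench, slide the dial gauge in until its plunger is pressed about half way against the flask, and turn the flask through one full turn with the red crank knob while you watch the needle. Then crank it to the high spot, where the needle reads highest, and leave it standing there under the plunger with everything let go; do not knock the mugs and other things on the table.

Things in the scene. Friction and masses are not known exactly. Their poses are not given: they have to be found in the camera images.
- flask: White steel flask, 0.4 kg, 181 mm tall, upright on the table; origin at the centre of its underside, z up. Black rubber boot at the foot: 66 mm diameter, 28 mm tall, the lowest 7 mm tapering in to 57 mm. White body above, to 117 mm: 33 mm radius, but squashed so that on one side (which, is not told) it bulges to 37 mm, fading out 50 degrees either side of the peak.
- cap (a point): Middle of the flask's round steel screw cap, 163 mm above its underside, on its axis: 40 mm diameter, from 145 to 181 mm up. Grip the flask here from above.
- nest (a point): Centre of the floor of the black nest, 52 mm above the table, on the spindle axis of the blue gauge bench (525 x 130 mm, 40 mm tall). The nest is a cup: bore 69 mm (1.5 mm clearance round the flask's boot), 89 mm outside, wall 18 mm above its floor. It turns with the spindle; its floor carries the flask round by friction.
- gauge_grip (a point): Middle of the black knob on top of the post of the gauge carriage: upright cylinder 24 mm diameter, from 145 to 185 mm above the table (this point at 167 mm). Grip it to slide the gauge. The dial's centre is 54 mm nearer the nest, 84 mm across, its top at 137 mm.
- gauge (a joint): Travel of the gauge carriage along its rail, m: 0 drawn back, grows straight towards the spindle axis, stop at 0.085. Friction of about 4 N keeps it where it is left.
- plunger: Sprung plunger of the gauge: origin at the centre of its ball tip, 10 mm diameter, 122 mm above the table. It points level at the spindle axis, 134 mm ahead of the post when free, and can be pushed 20 mm in against 0.4 to 1 N. It touches the round part of a centred flask when the ball's centre is 38 mm from the spindle axis, the top of the bulge at 42 mm.
- needle (a joint): Red needle on the white dial facing up, rad: 0 with the plunger free (points across the rail, roughly away from the robot, at the first long tick), grows clockwise seen from above by 0.25 rad for each mm the plunger is pushed in. Ticks are 2 mm (0.5 rad) apart; half way is 2.5 rad (middle long tick), the end of travel 5.0 rad (last tick).
- crank (a joint): Angle of the hand wheel, rad, counter-clockwise seen from above; it turns without end either way with light friction and stays where it is left. A belt in the bench turns the spindle and nest with it, one for one, the same way.
- crank_axis (a point): Point on the upright axis of the black hand wheel (120 mm diameter, top at 56 mm), at the height of the middle of its crank knob, 82 mm above the table; 180 mm from the spindle axis, on the side away from the gauge.
- knob (a point): Middle of the red crank knob on the hand wheel: upright cylinder, 20 mm diameter, from 58 to 102 mm above the table, 45 mm out from the wheel's axis. It spins freely on its pin, so it can be held in a steady grip while it is led round.
- spare_flask: Bystander: blue flask of the same shape with black cap, 181 mm tall; origin at the centre of its underside.
- mug_red: Bystander: white mug with red inside and handle, 82 mm diameter, 95 mm tall; origin at the centre of its underside.
- mug_blue: Bystander: white mug with blue inside and handle, 82 mm diameter, 95 mm tall; origin at the centre of its underside.
- mug_yellow: Bystander: white mug with yellow inside and handle, 82 mm diameter, 95 mm tall; origin at the centre of its underside.
- tape_roll: Bystander: roll of amber heat tape lying flat, 80 mm diameter, 20 mm tall; origin at the centre of its underside.
- dispenser: Bystander: red tape dispenser, 150 x 62 mm, 92 mm tall; origin at the centre of its underside.
- screwdriver: Bystander: screwdriver with orange handle, 180 mm long, lying flat.
Things that resemble listed ones, but are neither listed nor needed, are in the scene too. Leave any green look-alike of the flask alone.

How it is judged:
On the way, in this order (a step that is already met when the one before it is completed fails the run):
1. the white flask stands upright, flat on the floor of the nest, let go (horizontal distance between flask and nest below 0.004 m and z of flask in the frame of nest below 0.003 m and angle between flask's own z axis and vertical below 0.03 rad and contact force between the fingers and flask below 0.2 N), for 0.2 s.
2. the gauge is slid in and its plunger is pressed against the flask, roughly half way (needle 1.0 to 4.3 rad) (value of joint needle between 1 and 4.3 rad and contact force between plunger and flask above 0.1 N), for 0.2 s.
3. the crank has gone half way round, either way, with the plunger pressed against the flask ((value of joint crank above 2.6 rad or value of joint crank below -2.6 rad) and value of joint needle above 0.2 rad and contact force between plunger and flask above 0.05 N), for 0.05 s.
4. the crank has gone a full turn, either way, with the plunger pressed against the flask ((value of joint crank above 5.6 rad or value of joint crank below -5.6 rad) and value of joint needle above 0.2 rad and contact force between plunger and flask above 0.05 N), for 0.05 s.
At the end, for the whole second after the job is handed in: The white flask stands upright and still in the nest (within 4 mm of centre, on its floor, tilt below 0.03 rad), the plunger pressed against it, short of its stop, on the high spot: the radius there is within 1.2 mm of the greatest (about 25 degrees either side of the peak) (horizontal distance between flask and nest below 0.004 m and z of flask in the frame of nest below 0.003 m and angle between flask's own z axis and vertical below 0.03 rad and horizontal distance between plunger and flask above 0.0408 m and value of joint needle between 0.3 and 4.9 rad and contact force between plunger and flask above 0.1 N and velocity of joint crank between -0.05 and 0.05 rad/s and linear speed of flask below 0.02 m/s); the robot touches nothing.
It fails at once if a bystander is pushed more than 40 mm from its place, or the spare flask is knocked over (distance of any of spare_flask, mug_red, mug_blue, mug_yellow, tape_roll, dispenser, screwdriver from where it was at the start of the episode above 0.04 m or angle between spare_flask's own z axis and vertical above 0.8 rad).
It also fails if it takes over 67 s, if anything falls off the work surface, if the arm or the gripper's body presses on something with over 40 N, if the wrist force passes 120 N, or if a joint passes its speed limit or range.

## Working session

There is one attempt and no reset: what is moved stays moved. The work goes in short steps, Python scripts to look and compute and a tool call to move; the robot and the scene stay as the last step left them, time stands still between calls to the robot, and variables do not carry over. Pictures are saved under pics/ and viewed, at most 10 in all, crops included, and the job is handed in when it is done.

Besides the shell and the picture viewer there is one more tool, called after "Call:" by a JSON object that holds its "op" and its "data", one argument or row to a line. move_arm: Moves the arm, as the interface text tells. Its arguments: {"type":"object","properties":{"deltas":{"type":"array","items":{"type":"array","items":{"type":"number"}}}},"required":["deltas"]}

```bash
mkdir -p pics; ls; cat > h.py <<'E'
import numpy as np,cv2
from scipy.spatial.transform import Rotation as R
from workcell import bot
def ray(cal,px):
    K=np.array(cal["K"]);d=R.from_quat(cal["orientation"]).as_matrix()@np.linalg.inv(K)@np.array([px[0],px[1],1.])
    return np.array(cal["position"]),d/np.linalg.norm(d)
def atz(cal,px,z):
    p,d=ray(cal,px);return p+d*(z-p[2])/d[2]
def proj(cal,P):
    q=R.from_quat(cal["orientation"]).as_matrix().T@(np.array(P)-np.array(cal["position"]));u=np.array(cal["K"])@q;return u[:2]/u[2]
def tri(rs):
    A=0;b=0
    for p,d in rs:
        M=np.eye(3)-np.outer(d,d);A=A+M;b=b+M@p
    return np.linalg.solve(A,b)
E
python3 - <<'E'
from h import *
a=bot.camera("scene");b=bot.camera("top")
cv2.imwrite("pics/s.png",a);cv2.imwrite("pics/t.png",b)
for c in("scene","top"):
    k=bot.calibration(c);print(c,np.round(k["position"],3),np.round(k["orientation"],3),np.array(k["K"])[0,0])
    for q in("flask","cap","nest","gauge_grip","plunger","crank_axis","knob","spare_flask"):
        print(q,[(round(o["conf"],2),[int(v) for v in o["rect"]]) for o in bot.outline_of(q,c)])
print(bot.get_obs())
E
```

```text
pics
scene [1.615 0.307 1.44 ] [ 0.558  0.761 -0.262 -0.201] 476.0714124753846
flask [(0.96, [413, 180, 21, 39]), (0.64, [441, 201, 28, 34])]
cap [(0.79, [443, 193, 22, 41]), (0.59, [410, 181, 24, 44])]
nest [(0.9, [291, 183, 23, 23])]
gauge_grip [(0.68, [236, 163, 35, 32]), (0.6, [450, 225, 26, 40]), (0.28, [389, 239, 30, 46])]
plunger []
crank_axis [(0.62, [333, 191, 33, 30]), (0.46, [342, 202, 10, 12])]
knob []
spare_flask [(0.64, [451, 224, 22, 39]), (0.15, [241, 146, 21, 14])]
top [0.503 0.018 1.21 ] [ 0.715 -0.698  0.028 -0.022] 370.48396458027787
flask [(0.92, [183, 218, 37, 26]), (0.65, [145, 215, 39, 20]), (0.5, [285, 197, 7, 7])]
cap [(0.77, [187, 222, 33, 23]), (0.76, [143, 212, 39, 23])]
nest [(0.69, [329, 193, 36, 30])]
gauge_grip [(0.79, [389, 187, 43, 30]), (0.74, [460, 204, 40, 29])]
plunger []
crank_axis [(0.67, [271, 195, 39, 39])]
knob [(0.54, [287, 198, -1, 4]), (0.46, [343, 126, 33, 31])]
spare_flask [(0.71, [129, 177, 41, 21])]
{'clock': 0.9, 'joint_pos': array([ 1.32600215e+00,  2.40567941e-01,  5.00751811e-03,  1.33520185e+00,
       -1.14368689e-05,  1.57081829e+00]), 'joint_vel': array([-0.00060468, -0.00027193,  0.00092144, -0.00091624,  0.00132936,
       -0.00114831]), 'tau': array([-2.93012563e-04, -3.72195375e+01,  2.52694345e+01,  9.54066636e-04,
       -5.59240164e-05, -3.61591333e-06]), 'eef_pos': array([0.12118219, 0.48509515, 0.23932537]), 'tool_rot': array([1.22102611e-01, 9.92517482e-01, 1.62004615e-05, 7.75420009e-06]), 'ft_force': array([ 1.08211077,  0.28048642, -0.20859267]), 'ft_torque': array([ 0.0505799 ,  0.00732268, -0.02014407]), 'grasp_force': 0.0, 'grip_width': 0.0855827093645509}
```

View pictures.

```bash
python3 - <<'E'
import cv2
a=cv2.imread("pics/s.png")[120:320,180:500];b=cv2.imread("pics/t.png")[110:290,100:540]
cv2.imwrite("pics/s2.png",cv2.resize(a,None,fx=2.5,fy=2.5,interpolation=2));cv2.imwrite("pics/t2.png",cv2.resize(b,None,fx=1.8,fy=1.8,interpolation=2))
E
```

```text
(no output)
```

View pics/s2.png

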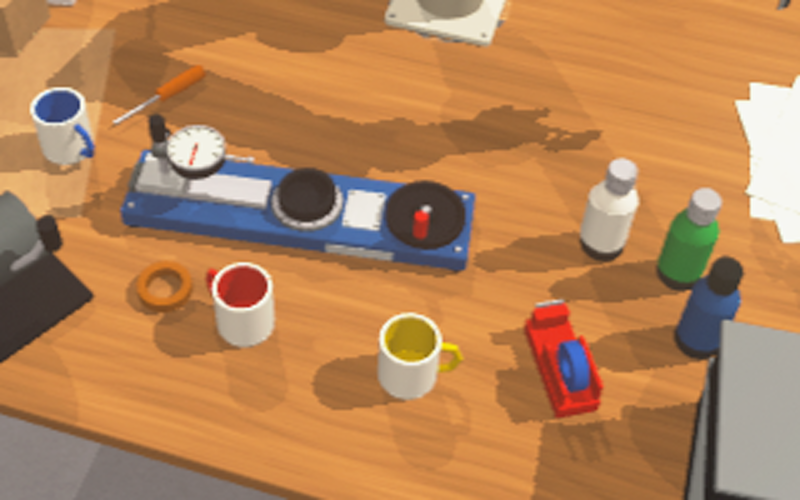

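View pics/t2.png

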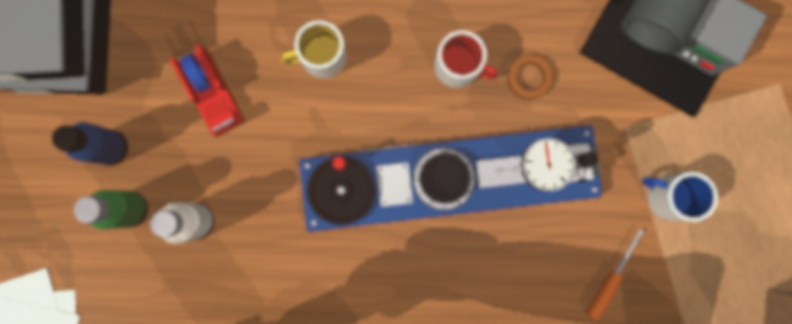

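```bash
python3 - <<'E'
from h import *
s=bot.calibration("scene");t=bot.calibration("top")
S=lambda x,y:ray(s,(180+x/2.5,120+y/2.5));T=lambda x,y:ray(t,(100+x/1.8,110+y/1.8))
Tz=lambda x,y,z:atz(t,(100+x/1.8,110+y/1.8),z)
Sz=lambda x,y,z:atz(s,(180+x/2.5,120+y/2.5),z)
for n,a,b,z in(("captop",(622,168),(165,224),.175),("nest",(307,196),(444,178),.068),("gaugeknobtop",(156,118),(587,158),.18),("knob",(421,221),(339,163),.085),("hub",(427,212),(341,190),.06),("greentop",(705,200),(88,209),.18),("bluetop",(728,268),(68,138),.18)):
    print(n,np.round(tri([S(*a),T(*b)]),4),np.round(Tz(*b,z),4),np.round(Sz(*a,z),4))
# nest rim outline centre
for c in("top",):
    bot.camera(c)
    for q in("nest","crank_axis","cap"):
        for o in bot.outline_of(q,c):
            m=o["pixels"].astype(np.uint8);M=cv2.moments(m,True);print(q,o["conf"],M["m10"]/M["m00"],M["m01"]/M["m00"],M["m00"])
E
```

```text
captop [0.4663 0.3559 0.1797] [0.4667 0.3559 0.175 ] [0.4611 0.3576 0.175 ]
nest [ 0.5531 -0.0817  0.0555] [ 0.5529 -0.082   0.068 ] [ 0.5625 -0.0768  0.068 ]
gaugeknobtop [ 0.5843 -0.2929  0.1877] [ 0.5846 -0.2937  0.18  ] [ 0.5778 -0.2984  0.18  ]
knob [0.5724 0.0987 0.0885] [0.5731 0.0973 0.085 ] [0.5693 0.0998 0.085 ]
hub [0.5277 0.0969 0.055 ] [0.5282 0.0942 0.06  ] [0.5309 0.1    0.06  ]
greentop [0.4865 0.475  0.1776] [0.4868 0.473  0.18  ] [0.4882 0.4754 0.18  ]
bluetop [0.5946 0.5153 0.177 ] [0.5953 0.51   0.18  ] [0.5948 0.5182 0.18  ]
nest 0.67 346.8511904761905 208.25833333333333 840.0
crank_axis 0.8 289.89191564147626 214.8541300527241 1138.0
cap 0.78 201.33333333333334 232.81413210445467 651.0
cap 0.61 161.94668400520155 225.5266579973992 769.0
```

Call:
{"op": "move_arm", "data": {
  "deltas": [
    [0.8,-36.7,-4.1,-2,0,0,0],
    [0.8,-36.7,-4.1,-2,0,0,0],
    [0.8,-36.7,-4.1,-2,0,0,0],
    [0.8,-36.7,-4.1,-2,0,0,0],
    [0.8,-36.7,-4.1,-2,0,0,0],
    [0.8,-36.7,-4.1,-2,0,0,0],
    [0.8,-36.7,-4.1,-2,0,0,0],
    [0.8,-36.7,-4.1,-2,0,0,0],
    [0.8,-36.7,-4.1,-2,0,0,0],
    [0.8,-36.7,-4.1,-2,0,0,0]
  ]
}}

```text
clock: 1.93
eef_pos: [0.4689, 0.3554, 0.2595]
tool_rot: [0.122, 0.993, 0.0, 0.0]
ft_force: [0.8, 1.1, -0.7]
grip_width: 0.0686
grasp_force: 0.0
```

```bash
python3 - <<'E'
from h import *
o=bot.get_obs();print(o["joint_pos"],o["eef_pos"],o["tool_rot"],o["clock"])
k=bot.calibration("wrist");a=bot.camera("wrist");cv2.imwrite("pics/w1.png",a)
print(np.round(k["position"],3),np.round(R.from_quat(k["orientation"]).as_matrix(),2).tolist(),k["K"][0])
print("pred cap",proj(k,[.4665,.356,.18]))
for q in("cap","flask"):
    for r in bot.outline_of(q,"wrist"):
        M=cv2.moments(r["pixels"].astype(np.uint8),True);print(q,r["conf"],r["rect"],M["m10"]/M["m00"],M["m01"]/M["m00"])
E
```

```text
[6.48479918e-01 4.14084450e-01 3.01703161e-01 1.45816710e+00
 1.05421061e-04 8.93483459e-01] [0.46894305 0.35540817 0.25946483] [1.22195602e-01 9.92506029e-01 1.24192907e-04 5.21841250e-05] 1.9333
[0.393 0.374 0.394] [[0.24, 0.92, 0.3], [0.97, -0.23, -0.08], [-0.0, 0.31, -0.95]] [329.49162454   0.         323.63046322]
pred cap [323.70331695 208.89652789]
cap 0.94 [398.9, 125.0, 134.7, 95.9] 463.24356755509405 172.120687665859
cap 0.75 [287.0, 131.4, 82.3, 103.2] 324.87791895604397 183.55580357142858
flask 0.61 [397.8, 124.0, 134.1, 98.1] 463.5220025145731 172.09246771059549
```

View pics/w1.png

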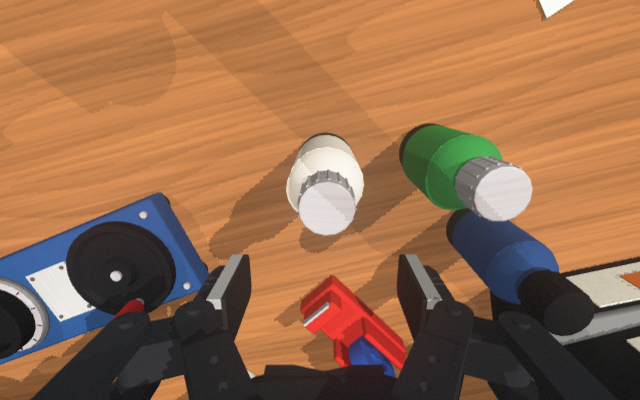

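Call:
{"op": "move_arm", "data": {
  "deltas": [
    [0.8,3.4,1.2,20,0,0,0],
    [0.8,0,0,30,0,0,0],
    [0.8,0,0,30,0,0,0],
    [0.8,0,0,20,0,0,0],
    [0.8,0,0,3,0,0,0],
    [0.2,0,0,0,0,0,0],
    [0.2,0,0,0,0,0,0],
    [0.2,0,0,0,0,0,0],
    [0.2,0,0,0,0,0,0],
    [0.2,0,0,0,0,0,0]
  ]
}}

```text
clock: 2.92
eef_pos: [0.4651, 0.3592, 0.1584]
tool_rot: [0.122, 0.993, 0.001, 0.001]
ft_force: [-0.1, 0.6, 4.5]
grip_width: 0.0382
grasp_force: 61.3
```

Call:
{"op": "move_arm", "data": {
  "deltas": [
    [0.2,0,0,-15,0,0,0],
    [0.2,0,0,-38,0,0,0],
    [0.2,0,0,-39,0,0,0],
    [0.2,0,0,-38,0,0,0],
    [0.2,-7,-13,0,0,0,0],
    [0.2,-15,-26,0,0,0,0],
    [0.2,-16,-28,0,0,0,0],
    [0.2,-16,-28,0,0,0,0],
    [0.2,-16,-28,0,0,0,0],
    [0.2,-16,-28,0,0,0,0]
  ]
}}

```text
clock: 3.75
eef_pos: [0.5108, 0.1892, 0.2854]
tool_rot: [0.122, 0.993, -0.0, -0.001]
ft_force: [1.2, 0.7, -4.6]
grip_width: 0.039
grasp_force: 62.1
```

Call:
{"op": "move_arm", "data": {
  "deltas": [
    [0.2,-16,-28,0,0,0,0],
    [0.2,-16,-28,0,0,0,0],
    [0.2,-16,-28,0,0,0,0],
    [0.2,-16,-28,0,0,0,0],
    [0.2,-8,-18,0,0,0,0],
    [0.2,-4,-7,0,0,0,0],
    [0.2,0,0,0,0,0,0]
  ]
}}

```text
clock: 4.33
eef_pos: [0.5516, 0.0375, 0.2854]
tool_rot: [0.124, 0.992, -0.0, -0.001]
ft_force: [-0.5, 0.6, -4.9]
grip_width: 0.0381
grasp_force: 62.2
```

```bash
python3 - <<'E'
from h import *
o=bot.get_obs();print(o["joint_pos"],o["eef_pos"],o["clock"])
k=bot.calibration("wrist");a=bot.camera("wrist");cv2.imwrite("pics/w2.png",a)
import pickle;pickle.dump((k,o),open("w2.pkl","wb"))
print("pred nest",proj(k,[.553,-.082,.070]),"axis",proj(k,o["eef_pos"]+[0,0,-.15]),proj(k,o["eef_pos"]+[0,0,.02]))
for q in("nest","flask"):
    for r in bot.outline_of(q,"wrist"):
        M=cv2.moments(r["pixels"].astype(np.uint8),True);print(q,r["conf"],r["rect"],M["m10"]/M["m00"],M["m01"]/M["m00"])
E
```

```text
[ 6.79932322e-02  3.36164658e-01  2.54040019e-01  1.49022445e+00
 -3.11095001e-04  3.16476528e-01] [0.55157379 0.03746904 0.28535447] 4.3333
pred nest [220.266723   196.66480593] axis [323.92178739 185.52575735] [323.56650769 296.65520476]
nest 0.56 [181.1, 146.9, 88.2, 84.9] 224.3956834532374 189.85235448005233
flask 0.98 [263.7, 149.7, 119.3, 195.5] 322.81604863221884 249.70310030395137
flask 0.53 [147.6, 300.5, 29.2, 22.8] 161.36477987421384 309.1446540880503
```

View pics/w2.png

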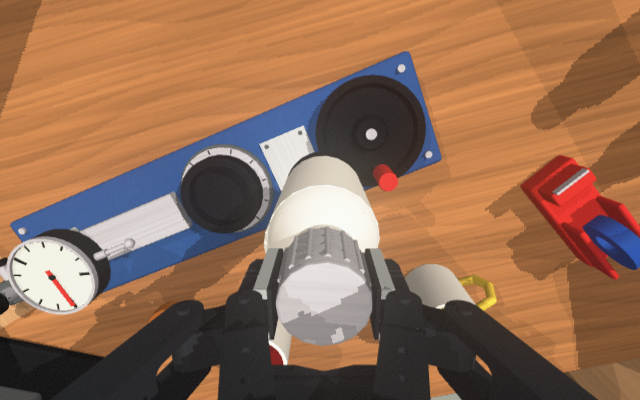

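```bash
python3 - <<'E'
from h import *
import pickle
from scipy.optimize import least_squares
k,o=pickle.load(open("w2.pkl","rb"));a=cv2.imread("pics/w2.png")
g=a.max(2)
m=((g<75)).astype(np.uint8);m[:, 272:]=0;m[:,:170]=0;m[:130]=0;m[240:]=0
n,l,st,c=cv2.connectedComponentsWithStats(m);i=1+np.argmax(st[1:,4]);print(st[i],c[i])
C=max(cv2.findContours((l==i).astype(np.uint8),0,1)[0],key=len)[:,0,:].astype(float)
th=np.linspace(0,2*np.pi,181)
def circ(x,y,z,r): return np.array([proj(k,[x+r*np.cos(t),y+r*np.sin(t),z]) for t in th])
from scipy.spatial import cKDTree
for z in(.07,):
  sel=C[(C[:,1]>188)&(C[:,0]<262)]
  f=lambda p:cKDTree(circ(p[0],p[1],z,.0445)).query(sel)[0]
  r=least_squares(f,[.553,-.082],loss="soft_l1",diff_step=1e-4);print("nest",r.x,np.abs(r.fun).mean(),len(sel))
e=o["eef_pos"]
P=circ(e[0],e[1],e[2]+.0226,.02);print("cap pred",P.min(0),P.max(0))
v=a.copy()
cv2.polylines(v,[P.astype(int)],1,(0,0,255),1);cv2.polylines(v,[circ(*r.x,.07,.0445).astype(int)],1,(0,255,0),1)
cv2.polylines(v,[circ(*r.x,.07,.0345).astype(int)],1,(0,255,255),1)
cv2.imwrite("pics/w2o.png",cv2.resize(v[130:360,160:390],None,fx=2.6,fy=2.6,interpolation=2))
# refined from spindle/hub line check
print("hub z56",atz(k,(371,134),.06),"knobtop",atz(k,(386,176),.102))
E
```

```text
[ 181  155   82   78 4952] [221.29846527 193.89963651]
nest [ 0.55152175 -0.08151362] 0.634710746947553 113
cap pred [273.07908703 255.04608871] [374.05908073 341.88074271]
hub z56 [0.52821323 0.09571193 0.06      ] knobtop [0.56604151 0.09722506 0.102     ]
```

View pics/w2o.png

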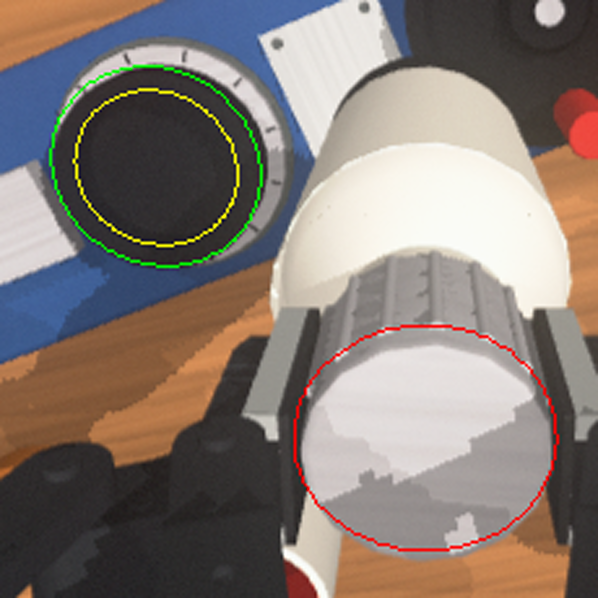

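Call:
{"op": "move_arm", "data": {
  "deltas": [
    [0.2,-4.7,-15.6,0,0,0,0],
    [0.2,-8,-33,0,0,0,0],
    [0.2,-8,-33,0,0,0,0],
    [0.2,-5,-23,0,0,0,0],
    [0.2,-3,-11,0,0,0,0],
    [0.2,0,0,15,0,0,0],
    [0.2,0,0,25,0,0,0],
    [0.2,0,0,10,0,0,0],
    [0.2,0,0,2,0,0,0],
    [0.2,0,0,0,0,0,0]
  ]
}}

```text
clock: 5.32
eef_pos: [0.5509, -0.0781, 0.2335]
tool_rot: [0.121, 0.993, 0.0, -0.001]
ft_force: [-1.3, -0.4, -4.7]
grip_width: 0.0386
grasp_force: 62.1
```

```bash
python3 - <<'E'
from h import *
o=bot.get_obs();print(o["eef_pos"],o["ft_force"],o["ft_torque"])
k=bot.calibration("wrist");a=bot.camera("wrist")
v=a.copy()
th=np.linspace(0,2*np.pi,90)
for c,r,z,col in(((.5515,-.0815),.0445,.07,(0,255,0)),((.5515,-.0815),.0345,.07,(0,255,255)),(o["eef_pos"][:2]+[.001,0],.033,o["eef_pos"][2]-.1584+.028,(0,0,255))):
    cv2.polylines(v,[np.array([proj(k,[c[0]+r*np.cos(t),c[1]+r*np.sin(t),z]) for t in th]).astype(int)],1,col,1)
v=np.hstack([a[100:330,220:430],v[100:330,220:430]])
cv2.imwrite("pics/w3.png",cv2.resize(v,None,fx=1.9,fy=1.9,interpolation=2))
E
```

```text
[ 0.55091893 -0.07810389  0.23353596] [-1.25262875 -0.42149652 -4.73316383] [ 0.02799689 -0.03679054 -0.00738101]
```

View pics/w3.png

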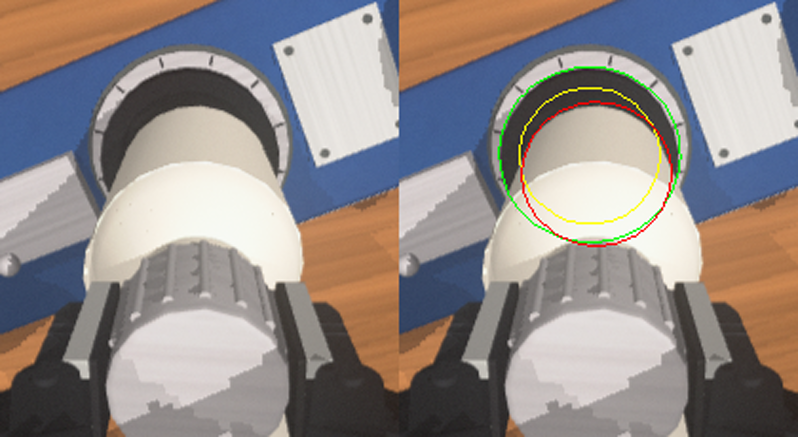

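Call:
{"op": "move_arm", "data": {
  "deltas": [
    [0.2,-0.9,-3.5,0,0,0,0],
    [0.2,0,0,0,0,0,0],
    [0.2,0,0,3,0,0,0],
    [0.2,0,0,3,0,0,0],
    [0.2,0,0,2,0,0,0],
    [0.2,0,0,0,0,0,0]
  ]
}}

```text
clock: 5.87
eef_pos: [0.5511, -0.083, 0.2257]
tool_rot: [0.122, 0.993, 0.0, -0.001]
ft_force: [-0.6, -0.8, -4.7]
grip_width: 0.0383
grasp_force: 62.3
```

Call:
{"op": "move_arm", "data": {
  "deltas": [
    [0.2,0.3,1.2,0,0,0,0],
    [0.2,0,0,2,0,0,0],
    [0.2,0,0,2,0,0,0],
    [0.2,0,0,2,0,0,0],
    [0.2,0,0,0,0,0,0]
  ]
}}

```text
clock: 6.28
eef_pos: [0.5512, -0.0817, 0.2197]
tool_rot: [0.122, 0.993, 0.0, -0.0]
ft_force: [-0.3, -0.1, -4.4]
grip_width: 0.0386
grasp_force: 62.3
```

Call:
{"op": "move_arm", "data": {
  "deltas": [
    [0.2,0,0,2,0,0,0],
    [0.2,0,0,2,0,0,0],
    [0.2,0,0,2,0,0,0],
    [0.2,0,0,2,0,0,0],
    [0.2,0,0,0,0,0,0]
  ]
}}

```text
clock: 6.7
eef_pos: [0.5512, -0.0818, 0.2117]
tool_rot: [0.122, 0.993, -0.0, -0.0]
ft_force: [-0.2, 0.2, -5.3]
grip_width: 0.0384
grasp_force: 62.3
```

Call:
{"op": "move_arm", "data": {
  "deltas": [
    [0.2,0,0,1,0,0,0],
    [0.2,0,0,1,0,0,0],
    [0.2,0,0,0.5,0,0,0],
    [0.2,0,0,0,0,0,0]
  ]
}}

```text
clock: 7.03
eef_pos: [0.5518, -0.0819, 0.2105]
tool_rot: [0.122, 0.993, -0.0, 0.001]
ft_force: [-0.8, -0.5, -0.3]
grip_width: 0.0385
grasp_force: 63.0
```

Call:
{"op": "move_arm", "data": {
  "deltas": [
    [0.7,0,0,0,0,0,0],
    [0.7,0,0,0,0,0,0],
    [0.7,0,0,0,0,0,0],
    [0.7,0,0,-10,0,0,0],
    [0.7,0,0,-25,0,0,0],
    [0.7,0,0,-35,0,0,0],
    [0.7,0,0,-20,0,0,0],
    [0.7,0,0,0,0,0,0]
  ]
}}

```text
clock: 7.7
eef_pos: [0.554, -0.0822, 0.3065]
tool_rot: [0.122, 0.993, -0.0, 0.006]
ft_force: [0.3, -0.3, -0.2]
grip_width: 0.0595
grasp_force: 0.0
```

```bash
python3 - <<'E'
from h import *
o=bot.get_obs();print(o["joint_pos"],o["eef_pos"],o["ft_force"])
k=bot.calibration("wrist");a=bot.camera("wrist");cv2.imwrite("pics/w4.png",a)
for z in(.0,):print("predict captop",proj(k,[.5525,-.0815,.233]),"gknob",proj(k,[.5844,-.293,.185]))
for q in("cap","gauge_grip"):
    for r in bot.outline_of(q,"wrist"):print(q,r["conf"],r["rect"])
E
```

```text
[-1.47233452e-01  3.39003219e-01  3.12079854e-01  1.53251496e+00
 -6.64500397e-05  9.75222512e-02] [ 0.5539661  -0.08217671  0.3065108 ] [ 0.29652249 -0.2902315  -0.22788686]
predict captop [324.10537936 212.00493025] gknob [101.90177325 279.60246052]
cap 0.75 [283.1, 132.9, 82.1, 107.1]
cap 0.7 [252.4, 268.7, 27.8, 54.6]
gauge_grip 0.66 [84.5, 188.9, 169.6, 98.7]
```

View pics/w4.png

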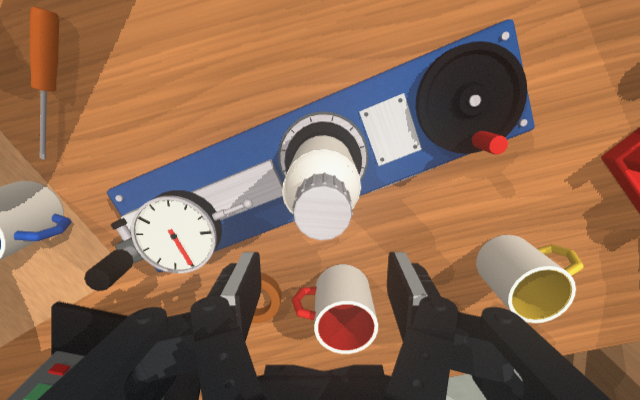

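Call:
{"op": "move_arm", "data": {
  "deltas": [
    [0.7,-8,-20,0,0,0,0],
    [0.7,-13,-33,0,0,0,0],
    [0.7,-13,-33,0,0,0,0],
    [0.7,-13,-33,0,0,0,0],
    [0.7,-13,-33,0,0,0,0],
    [0.7,-13,-33,0,0,0,0],
    [0.7,-5.5,-13.8,20,0,0,0],
    [0.7,0,0,20,0,0,0],
    [0.7,0,0,10,0,0,0],
    [0.7,0,0,0,0,0,0]
  ]
}}

```text
clock: 8.68
eef_pos: [0.5771, -0.2933, 0.2441]
tool_rot: [0.123, 0.992, 0.002, -0.005]
ft_force: [-0.6, 0.3, -1.3]
grip_width: 0.0597
grasp_force: 0.0
```

```bash
python3 - <<'E'
from h import *
o=bot.get_obs();print(o["joint_pos"],o["eef_pos"],o["tool_rot"])
k=bot.calibration("wrist");a=bot.camera("wrist")
k2=np.round(proj(k,[.582,-.294,.185]),1);print("predict knob",k2,"px/mm",329/np.linalg.norm(np.array(k["position"])-[.582,-.294,.185])/1000)
for r in bot.outline_of("gauge_grip","wrist"):print(r["conf"],r["rect"])
v=a.copy();cv2.circle(v,tuple(int(x) for x in k2),3,(0,255,0),1);cv2.imwrite("pics/w5.png",v)
E
```

```text
[-4.70268990e-01  5.55973577e-01  4.87812005e-01  1.51270536e+00
  4.26394334e-05 -2.24289114e-01] [ 0.57711674 -0.29333681  0.24414638] [ 0.12267866  0.99243367  0.00173376 -0.00472743]
predict knob [324.4 231.4] px/mm 1.5591033617355314
0.88 [272.3, 126.3, 217.1, 121.2]
```

View pics/w5.png

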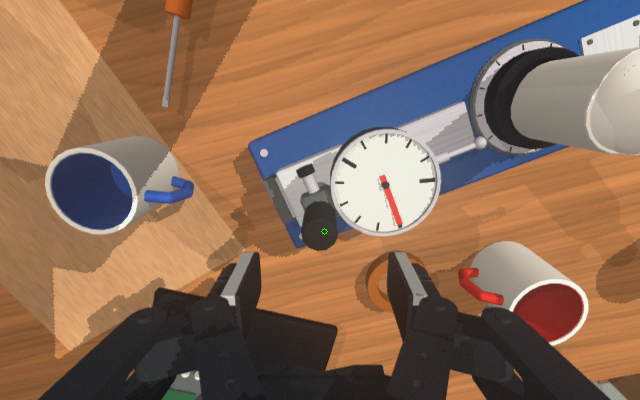

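Call:
{"op": "move_arm", "data": {
  "deltas": [
    [0.7,-5.6,-1.7,20,0,0,0],
    [0.7,0,0,35,0,0,0],
    [0.7,0,0,25,0,0,0],
    [0.7,0,0,6,0,0,0],
    [0.7,0,0,0,0,0,0]
  ]
}}

```text
clock: 9.2
eef_pos: [0.5835, -0.2957, 0.1622]
tool_rot: [0.122, 0.993, 0.001, -0.002]
ft_force: [-0.9, 0.2, -0.5]
grip_width: 0.0596
grasp_force: 0.0
```

Call:
{"op": "move_arm", "data": {
  "deltas": [
    [0.1,0,0,0,0,0,0],
    [0.1,0,0,0,0,0,0],
    [0.1,0,0,0,0,0,0],
    [0.1,0,0,0,0,0,0],
    [0.1,0,0,0,0,0,0]
  ]
}}

```text
clock: 9.62
eef_pos: [0.5857, -0.2977, 0.1669]
tool_rot: [0.122, 0.992, -0.001, 0.002]
ft_force: [-1.0, -0.3, 7.0]
grip_width: 0.0224
grasp_force: 58.9
```

Call:
{"op": "move_arm", "data": {
  "deltas": [
    [0.1,1.2,3,0,0,0,0],
    [0.1,2.6,6.5,0,0,0,0],
    [0.1,2.6,6.5,0,0,0,0],
    [0.1,2.6,6.5,0,0,0,0],
    [0.1,2.6,6.5,0,0,0,0],
    [0.1,2.6,6.5,0,0,0,0],
    [0.1,2.6,6.5,0,0,0,0],
    [0.1,1.2,3,0,0,0,0],
    [0.1,0,0,0,0,0,0]
  ]
}}

```text
clock: 10.37
eef_pos: [0.579, -0.2501, 0.1669]
tool_rot: [0.122, 0.992, -0.002, 0.002]
ft_force: [-1.9, -3.2, 6.3]
grip_width: 0.0221
grasp_force: 59.2
```

```bash
python3 - <<'E'
from h import *
o=bot.get_obs();print(o["eef_pos"],o["tool_rot"],o["ft_force"])
a=bot.camera("wrist");b=bot.camera("top");s=bot.camera("scene")
cv2.imwrite("pics/w6.png",a)
E
```

```text
[ 0.57895137 -0.25009584  0.16688899] [ 0.12235317  0.99248189 -0.00190766  0.00240099] [-1.85721138 -3.2451634   6.25601119]
```

View pics/w6.png

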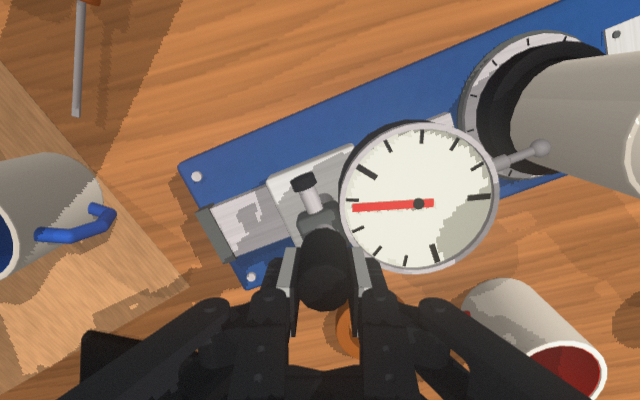

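Call:
{"op": "move_arm", "data": {
  "deltas": [
    [0.6,0,0,0,0,0,0],
    [0.6,0,0,0,0,0,0],
    [0.6,0,0,0,0,0,0],
    [0.6,0,0,-10,0,0,0],
    [0.6,0,0,-30,0,0,0],
    [0.6,0,0,-40,0,0,0],
    [0.6,0,0,-40,0,0,0],
    [0.6,0,0,-15,0,0,0],
    [0.6,0,0,0,0,0,0]
  ]
}}

```text
clock: 11.27
eef_pos: [0.58, -0.2493, 0.3056]
tool_rot: [0.122, 0.993, -0.001, 0.005]
ft_force: [-0.8, -0.1, -0.3]
grip_width: 0.0511
grasp_force: 0.0
```

Call:
{"op": "move_arm", "data": {
  "deltas": [
    [0.6,5,18,0,0,0,0],
    [0.6,9,33,0,0,0,0],
    [0.6,9,33,0,0,0,0],
    [0.6,9,33,0,0,0,0],
    [0.6,9,33,0,0,0,0],
    [0.6,9,33,0,0,0,0],
    [0.6,9,33,0,0,0,0],
    [0.6,9,33,0,0,0,0],
    [0.6,9,33,0,0,0,0],
    [0.6,9,33,0,0,0,0]
  ]
}}

```text
clock: 12.1
eef_pos: [0.57, 0.0795, 0.298]
tool_rot: [0.122, 0.993, -0.0, -0.001]
ft_force: [0.7, 0.1, -0.2]
grip_width: 0.0513
grasp_force: 0.0
```

Call:
{"op": "move_arm", "data": {
  "deltas": [
    [0.6,4,21,20,0,0,0],
    [0.6,0,0,30,0,0,0],
    [0.6,0,0,30,0,0,0],
    [0.6,0,0,20,0,0,0],
    [0.6,0,0,0,0,0,0],
    [0.6,0,0,0,0,0,0]
  ]
}}

```text
clock: 12.6
eef_pos: [0.5707, 0.0991, 0.1973]
tool_rot: [0.122, 0.993, -0.001, -0.002]
ft_force: [0.1, -0.0, 1.0]
grip_width: 0.0513
grasp_force: 0.0
```

```bash
python3 - <<'E'
from h import *
import pickle
o=bot.get_obs();print(o["joint_pos"],o["eef_pos"],o["tool_rot"],o["ft_force"])
k=bot.calibration("wrist");a=bot.camera("wrist");t=bot.camera("top")
cv2.imwrite("pics/w7.png",a);cv2.imwrite("pics/t7.png",t);pickle.dump((k,o),open("w7.pkl","wb"))
print("pred",proj(k,[.573,.0985,.102]),"hub",proj(k,[.528,.096,.06]))
h=cv2.cvtColor(a,cv2.COLOR_BGR2HSV);m=(((h[...,0]<8)|(h[...,0]>172))&(h[...,1]>150)&(h[...,2]>80)).astype(np.uint8)
n,l,s,c=cv2.connectedComponentsWithStats(m)
for i in range(1,n):
    if s[i,4]>100:print(s[i],c[i])
v=np.hstack([cv2.resize(a[100:330,200:440],None,fx=2,fy=2),cv2.resize(t[160:275,380:460],(320,460),interpolation=2)])
cv2.imwrite("pics/v7.png",v)
E
```

```text
[1.71780417e-01 4.21156198e-01 1.51166687e-01 1.30520171e+00
 1.35374169e-04 4.16293507e-01] [0.57074624 0.09905952 0.1973132 ] [ 1.21952071e-01  9.92533556e-01 -5.72077508e-04 -2.12275027e-03] [ 0.12355209 -0.01245314  0.96002711]
pred [323.98557028 208.42337836] hub [307.86536434 142.13088249]
[ 507  168  133  159 8307] [573.89394487 234.77115686]
[311 181  26  39 841] [323.44470868 200.60879905]
```

View pics/v7.png

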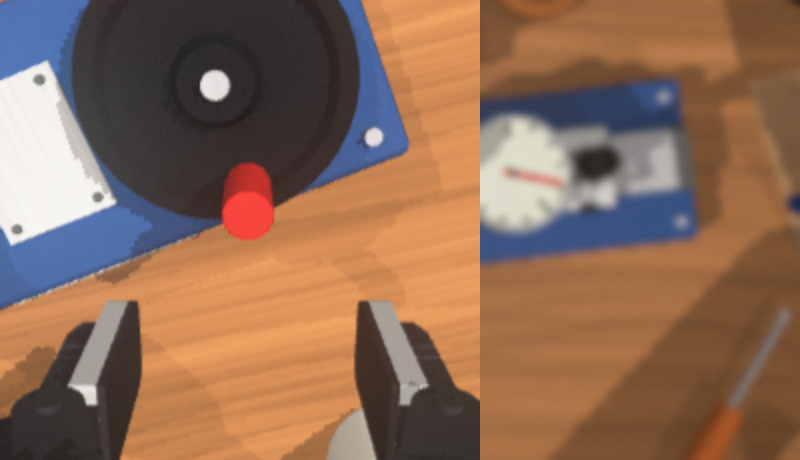

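```bash
cat > nd.py <<'E'
from h import *
def red(im): 
    f=im.astype(float);return np.clip(f[...,2]-np.maximum(f[...,0],f[...,1])-25,0,None)
def ang(im,c,r=12.5):
    y,x=np.mgrid[:400,:640];d=np.hypot(x-c[0],y-c[1]);w=red(im)*(d<r)
    v=np.array([(w*(x-c[0])).sum(),(w*(y-c[1])).sum()]);
    return np.arctan2(v[1],v[0]),w.sum(),np.hypot(*v)/max(w.sum(),1e-6)
def centre(im,g):
    y,x=np.mgrid[:400,:640];f=im.astype(float)
    m=(np.hypot(x-g[0],y-g[1])<19)&(im.min(2)>120)|((red(im)>15)&(np.hypot(x-g[0],y-g[1])<10))
    C=max(cv2.findContours(m.astype(np.uint8),0,1)[0],key=cv2.contourArea)
    return cv2.minEnclosingCircle(C),cv2.fitEllipse(C)
E
python3 - <<'E'
from nd import *
for f,g in(("pics/t.png",(404.7,201.4)),("pics/t7.png",(389.3,203))):
    im=cv2.imread(f);(c,r),e=centre(im,g);print(f,c,r,e);print(ang(im,c),ang(im,e[0]))
# projected dial centres
t=bot.calibration("top");n=np.array([.552,-.0815]);u=np.array([.14,-.99])
for d in(.2155,.164):print(proj(t,[*(n+u*(d-.054)),.137]))
E
```

```text
pics/t.png (404.696044921875, 201.48846435546875) 18.86408233642578 ((404.5711669921875, 201.29261779785156), (27.912845611572266, 35.87130355834961), 85.5257339477539)
(np.float64(-1.7063009286278294), np.float64(798.0), np.float64(6.3954606121024)) (np.float64(-1.6906643826953573), np.float64(803.0), np.float64(6.223953225248328))
pics/t7.png (389.28125, 202.953125) 18.965200424194336 ((388.9789733886719, 203.28128051757812), (27.663654327392578, 34.784339904785156), 82.43083953857422)
(np.float64(0.2520556051710496), np.float64(746.0), np.float64(4.993146370964128)) (np.float64(0.17664729786202235), np.float64(746.0), np.float64(5.218862471574485))
[403.68037074 201.80403891]
[386.14178345 203.84208723]
```

Call:
{"op": "move_arm", "data": {
  "deltas": [
    [0.6,-1.5,0,20,0,0,0],
    [0.6,0,0,40,0,0,0],
    [0.6,0,0,40,0,0,0],
    [0.6,0,0,16,0,0,0],
    [0.6,0,0,2,0,0,0],
    [0.6,0,0,0,0,0,0],
    [0.1,0,0,0,0,0,0],
    [0.1,0,0,0,0,0,0],
    [0.1,0,0,0,0,0,0],
    [0.1,0,0,0,0,0,0]
  ]
}}

```text
clock: 13.53
eef_pos: [0.5755, 0.099, 0.0839]
tool_rot: [0.122, 0.993, 0.001, 0.003]
ft_force: [-0.7, 0.2, 5.4]
grip_width: 0.0183
grasp_force: 58.4
```

```bash
cat > rd.py <<'E'
from nd import *
import json,os
o=bot.get_obs();im=bot.camera("top");e=o["eef_pos"]
k=np.degrees(np.arctan2(e[1]-.0965,e[0]-.5305))
y,x=np.mgrid[:400,:640]
a=ang(im,(389.1,203.1));print("clk %.2f knob %.1f needle %.2f w %.0f r %.1f F %s"%(o["clock"],k,a[0]+1.70,*a[1:],np.round(o["ft_force"],1)),"rad",np.round(np.hypot(e[1]-.0965,e[0]-.5305),4))
E
python3 - <<'E'
import numpy as np
f=np.radians(3+np.arange(0,380,10));c=45*np.array([np.cos(f),np.sin(f)]);d=np.diff(c,axis=1)
for i in range(37):print(i*10,np.round([-.970*d[0,i]+.242*d[1,i],.242*d[0,i]+.970*d[1,i]],1).tolist(),end=" ")
E
python3 rd.py
```

```text
0 [2.9, 7.3] 10 [4.2, 6.6] 20 [5.2, 5.8] 30 [6.2, 4.8] 40 [6.9, 3.7] 50 [7.5, 2.4] 60 [7.8, 1.1] 70 [7.8, -0.3] 80 [7.7, -1.6] 90 [7.3, -2.9] 100 [6.6, -4.2] 110 [5.8, -5.2] 120 [4.8, -6.2] 130 [3.7, -6.9] 140 [2.4, -7.5] 150 [1.1, -7.8] 160 [-0.3, -7.8] 170 [-1.6, -7.7] 180 [-2.9, -7.3] 190 [-4.2, -6.6] 200 [-5.2, -5.8] 210 [-6.2, -4.8] 220 [-6.9, -3.7] 230 [-7.5, -2.4] 240 [-7.8, -1.1] 250 [-7.8, 0.3] 260 [-7.7, 1.6] 270 [-7.3, 2.9] 280 [-6.6, 4.2] 290 [-5.8, 5.2] 300 [-4.8, 6.2] 310 [-3.7, 6.9] 320 [-2.4, 7.5] 330 [-1.1, 7.8] 340 [0.3, 7.8] 350 [1.6, 7.7] 360 [2.9, 7.3] clk 13.53 knob 3.1 needle 1.89 w 796 r 4.9 F [-0.7  0.2  5.4] rad 0.0451
```

Call:
{"op": "move_arm", "data": {
  "deltas": [
    [0.1,2.9,7.3,0,0,0,0],
    [0.1,4.2,6.6,0,0,0,0],
    [0.1,5.2,5.8,0,0,0,0],
    [0.1,0,0,0,0,0,0]
  ]
}}

```text
clock: 13.92
eef_pos: [0.5669, 0.1217, 0.0839]
tool_rot: [0.122, 0.993, 0.001, 0.002]
ft_force: [-3.6, -1.7, 6.2]
grip_width: 0.0182
grasp_force: 59.0
```

```bash
python3 rd.py
```

```text
clk 13.92 knob 34.7 needle 0.90 w 603 r 4.2 F [-3.6 -1.7  6.2] rad 0.0443
```

Call:
{"op": "move_arm", "data": {
  "deltas": [
    [0.1,6.2,4.8,0,0,0,0],
    [0.1,6.9,3.7,0,0,0,0],
    [0.1,7.5,2.4,0,0,0,0],
    [0.1,0,0,0,0,0,0]
  ]
}}

```text
clock: 14.3
eef_pos: [0.5492, 0.1361, 0.0838]
tool_rot: [0.122, 0.993, -0.0, 0.002]
ft_force: [-3.5, -3.2, 7.5]
grip_width: 0.0182
grasp_force: 59.3
```

```bash
python3 rd.py; python3 - <<'E'
from nd import *
t=bot.calibration("top");im=bot.camera("top")
# red knob seen from above?
w=red(im);w[:170]=0;w[240:]=0;w[:,:255]=0;w[:,320:]=0
y,x=np.mgrid[:400,:640];print(w.sum(),(w*x).sum()/max(w.sum(),1),(w*y).sum()/max(w.sum(),1))
E
```

```text
clk 14.30 knob 64.7 needle 0.58 w 439 r 4.9 F [-3.5 -3.2  7.5] rad 0.0438
32315.0 294.00758161844345 185.5356026613028
```

Call:
{"op": "move_arm", "data": {
  "deltas": [
    [0.1,7.8,1.1,0,0,0,0],
    [0.1,7.8,-0.3,0,0,0,0],
    [0.1,7.7,-1.6,0,0,0,0],
    [0.1,0,0,0,0,0,0]
  ]
}}

```text
clock: 14.73
eef_pos: [0.5271, 0.1399, 0.0839]
tool_rot: [0.123, 0.992, -0.001, 0.002]
ft_force: [-0.7, -5.8, 6.2]
grip_width: 0.0179
grasp_force: 59.4
```

```bash
python3 rd.py
```

```text
clk 14.73 knob 94.4 needle 0.51 w 369 r 5.6 F [-0.7 -5.8  6.2] rad 0.0436
```

Call:
{"op": "move_arm", "data": {
  "deltas": [
    [0.1,7.3,-2.9,0,0,0,0],
    [0.1,6.6,-4.2,0,0,0,0],
    [0.1,5.8,-5.2,0,0,0,0],
    [0.1,0,0,0,0,0,0]
  ]
}}

```text
clock: 15.12
eef_pos: [0.506, 0.1328, 0.0839]
tool_rot: [0.123, 0.992, -0.001, 0.003]
ft_force: [1.5, -5.5, 6.8]
grip_width: 0.0182
grasp_force: 60.2
```

```bash
python3 rd.py
```

```text
clk 15.12 knob 124.1 needle 0.48 w 390 r 6.2 F [ 1.5 -5.5  6.8] rad 0.0438
```

Call:
{"op": "move_arm", "data": {
  "deltas": [
    [0.1,4.8,-6.2,0,0,0,0],
    [0.1,3.7,-6.9,0,0,0,0],
    [0.1,2.4,-7.5,0,0,0,0],
    [0.1,0,0,0,0,0,0]
  ]
}}

```text
clock: 15.5
eef_pos: [0.4908, 0.1159, 0.0838]
tool_rot: [0.123, 0.992, 0.0, 0.003]
ft_force: [1.8, -3.6, 6.9]
grip_width: 0.0184
grasp_force: 60.3
```

```bash
python3 rd.py
```

```text
clk 15.50 knob 153.9 needle 0.43 w 343 r 5.4 F [ 1.8 -3.6  6.9] rad 0.0442
```

Call:
{"op": "move_arm", "data": {
  "deltas": [
    [0.1,1.1,-7.8,0,0,0,0],
    [0.1,-0.3,-7.8,0,0,0,0],
    [0.1,-1.6,-7.7,0,0,0,0],
    [0.1,0,0,0,0,0,0]
  ]
}}

```text
clock: 15.88
eef_pos: [0.4857, 0.0935, 0.0838]
tool_rot: [0.123, 0.992, 0.001, 0.003]
ft_force: [0.4, -1.0, 9.8]
grip_width: 0.0181
grasp_force: 60.5
```

```bash
python3 rd.py
```

```text
clk 15.88 knob -176.2 needle 0.48 w 392 r 6.1 F [ 0.4 -1.   9.8] rad 0.0449
```

Call:
{"op": "move_arm", "data": {
  "deltas": [
    [0.1,-2.9,-7.3,0,0,0,0],
    [0.1,-4.2,-6.6,0,0,0,0],
    [0.1,-5.2,-5.8,0,0,0,0],
    [0.1,0,0,0,0,0,0]
  ]
}}

```text
clock: 16.27
eef_pos: [0.4926, 0.0711, 0.0838]
tool_rot: [0.123, 0.992, 0.0, 0.002]
ft_force: [-2.2, -2.7, 12.5]
grip_width: 0.0181
grasp_force: 60.8
```

```bash
python3 rd.py
```

```text
clk 16.27 knob -146.1 needle 0.53 w 354 r 5.3 F [-2.2 -2.7 12.5] rad 0.0457
```

Call:
{"op": "move_arm", "data": {
  "deltas": [
    [0.1,-6.2,-4.8,0,0,0,0],
    [0.1,-6.9,-3.7,0,0,0,0],
    [0.1,-7.5,-2.4,0,0,0,0],
    [0.1,0,0,0,0,0,0]
  ]
}}

```text
clock: 16.65
eef_pos: [0.5104, 0.0549, 0.0838]
tool_rot: [0.123, 0.992, -0.001, 0.003]
ft_force: [-0.7, -4.4, 12.0]
grip_width: 0.0183
grasp_force: 60.7
```

```bash
python3 rd.py
```

```text
clk 16.65 knob -115.8 needle 0.58 w 618 r 4.2 F [-0.7 -4.4 12. ] rad 0.0462
```

Call:
{"op": "move_arm", "data": {
  "deltas": [
    [0.1,-7.8,-1.1,0,0,0,0],
    [0.1,-7.8,0.3,0,0,0,0],
    [0.1,-7.7,1.6,0,0,0,0],
    [0.1,0,0,0,0,0,0]
  ]
}}

```text
clock: 17.03
eef_pos: [0.5343, 0.0502, 0.0838]
tool_rot: [0.123, 0.992, -0.001, 0.004]
ft_force: [2.3, -4.1, 8.7]
grip_width: 0.0184
grasp_force: 60.2
```

```bash
python3 rd.py
```

```text
clk 17.03 knob -85.3 needle 0.75 w 711 r 5.8 F [ 2.3 -4.1  8.7] rad 0.0465
```

Call:
{"op": "move_arm", "data": {
  "deltas": [
    [0.1,-7.3,2.9,0,0,0,0],
    [0.1,-6.6,4.2,0,0,0,0],
    [0.1,0,0,0,0,0,0]
  ]
}}

```text
clock: 17.33
eef_pos: [0.5498, 0.0543, 0.0839]
tool_rot: [0.122, 0.992, -0.0, 0.004]
ft_force: [3.4, -3.0, 7.7]
grip_width: 0.0182
grasp_force: 60.2
```

```bash
python3 rd.py
```

```text
clk 17.33 knob -65.4 needle 0.80 w 870 r 5.9 F [ 3.4 -3.   7.7] rad 0.0464
```

Call:
{"op": "move_arm", "data": {
  "deltas": [
    [0.1,-5.8,5.2,0,0,0,0],
    [0.1,0,0,0,0,0,0]
  ]
}}

```text
clock: 17.55
eef_pos: [0.5565, 0.0582, 0.0838]
tool_rot: [0.122, 0.992, 0.0, 0.004]
ft_force: [3.6, -2.7, 6.8]
grip_width: 0.0184
grasp_force: 60.2
```

```bash
python3 rd.py
```

```text
clk 17.55 knob -55.8 needle 0.87 w 786 r 5.6 F [ 3.6 -2.7  6.8] rad 0.0463
```

Call:
{"op": "move_arm", "data": {
  "deltas": [
    [0.1,-4.8,6.2,0,0,0,0],
    [0.1,-3.7,6.9,0,0,0,0],
    [0.1,0,0,0,0,0,0]
  ]
}}

```text
clock: 17.85
eef_pos: [0.568, 0.0699, 0.0839]
tool_rot: [0.122, 0.993, 0.001, 0.004]
ft_force: [3.3, -0.4, 7.2]
grip_width: 0.0182
grasp_force: 60.1
```

```bash
python3 rd.py
```

```text
clk 17.85 knob -35.4 needle 1.63 w 807 r 5.0 F [ 3.3 -0.4  7.2] rad 0.0459
```

Call:
{"op": "move_arm", "data": {
  "deltas": [
    [0.1,-2.4,7.5,0,0,0,0],
    [0.1,-1.1,7.8,0,0,0,0],
    [0.1,0,0,0,0,0,0]
  ]
}}

```text
clock: 18.15
eef_pos: [0.5744, 0.0846, 0.0839]
tool_rot: [0.122, 0.993, 0.002, 0.003]
ft_force: [2.2, 1.6, 7.5]
grip_width: 0.0184
grasp_force: 60.2
```

```bash
python3 rd.py
```

```text
clk 18.15 knob -15.1 needle 1.97 w 739 r 4.8 F [2.2 1.6 7.5] rad 0.0455
```

Call:
{"op": "move_arm", "data": {
  "deltas": [
    [0.1,0.3,7.8,0,0,0,0],
    [0.1,0,0,0,0,0,0]
  ]
}}

```text
clock: 18.37
eef_pos: [0.5755, 0.0923, 0.0839]
tool_rot: [0.122, 0.993, 0.002, 0.003]
ft_force: [0.9, 1.3, 7.5]
grip_width: 0.0181
grasp_force: 60.3
```

```bash
python3 rd.py
```

```text
clk 18.37 knob -5.4 needle 1.98 w 752 r 4.8 F [0.9 1.3 7.5] rad 0.0452
```

Call:
{"op": "move_arm", "data": {
  "deltas": [
    [0.1,2,7.6,0,0,0,0],
    [0.1,0,0,0,0,0,0]
  ]
}}

```text
clock: 18.58
eef_pos: [0.5753, 0.1003, 0.0839]
tool_rot: [0.122, 0.993, 0.002, 0.003]
ft_force: [2.1, 1.6, 7.7]
grip_width: 0.0182
grasp_force: 60.3
```

```bash
python3 rd.py
```

```text
clk 18.58 knob 4.8 needle 1.86 w 782 r 4.8 F [2.1 1.6 7.7] rad 0.045
```

Call:
{"op": "move_arm", "data": {
  "deltas": [
    [0.1,3.2,7.2,0,0,0,0],
    [0.1,0,0,0,0,0,0]
  ]
}}

```text
clock: 18.8
eef_pos: [0.5736, 0.1081, 0.0839]
tool_rot: [0.122, 0.993, 0.002, 0.003]
ft_force: [0.9, 2.0, 7.2]
grip_width: 0.0179
grasp_force: 60.3
```

```bash
python3 rd.py
```

```text
clk 18.80 knob 15.1 needle 1.63 w 770 r 4.8 F [0.9 2.  7.2] rad 0.0446
```

Call:
{"op": "move_arm", "data": {
  "deltas": [
    [0.1,-3.2,-7.2,0,0,0,0],
    [0.1,-2,-7.6,0,0,0,0],
    [0.1,-0.1,-3.9,0,0,0,0],
    [0.1,0,0,0,0,0,0],
    [0.1,0,0,0,0,0,0]
  ]
}}

```text
clock: 19.27
eef_pos: [0.5749, 0.0869, 0.0839]
tool_rot: [0.122, 0.992, 0.001, 0.003]
ft_force: [2.6, -1.8, 6.4]
grip_width: 0.0182
grasp_force: 60.2
```

```bash
python3 rd.py
```

```text
clk 19.27 knob -12.2 needle 1.99 w 791 r 5.1 F [ 2.6 -1.8  6.4] rad 0.0454
```

Call:
{"op": "move_arm", "data": {
  "deltas": [
    [0.6,0,0,0,0,0,0],
    [0.6,0,0,0,0,0,0],
    [0.6,0,0,0,0,0,0],
    [0.6,0,0,-10,0,0,0],
    [0.6,0,0,-30,0,0,0],
    [0.6,0,0,-40,0,0,0],
    [0.6,0,0,-40,0,0,0],
    [0.6,0,0,-20,0,0,0],
    [0.6,0,0,0,0,0,0],
    [0.6,0,0,0,0,0,0]
  ]
}}

```text
clock: 20.15
eef_pos: [0.5732, 0.0874, 0.2231]
tool_rot: [0.122, 0.993, 0.001, 0.002]
ft_force: [0.6, 0.5, -0.9]
grip_width: 0.0512
grasp_force: 0.0
```

```bash
python3 rd.py; python3 - <<'E'
from h import *
k=bot.calibration("wrist");a=bot.camera("wrist")
h=cv2.cvtColor(a,cv2.COLOR_BGR2HSV);m=(((h[...,0]<8)|(h[...,0]>172))&(h[...,1]>150)&(h[...,2]>80)).astype(np.uint8)
n,l,s,c=cv2.connectedComponentsWithStats(m)
for i in range(1,n):
    if s[i,4]>80:print(s[i],c[i],atz(k,c[i],.088))
t=bot.calibration("top");bot.camera("top")
print("pred captop",proj(t,[.552,-.0815,.2]))
for r in bot.outline_of("flask","top")[:3]:print(r["conf"],r["rect"])
E
```

```text
clk 20.15 knob -12.1 needle 1.99 w 767 r 5.1 F [ 0.6  0.5 -0.9] rad 0.0436
[ 506  159  134  148 7565] [570.18572373 221.92861864] [0.65179321 0.28887022 0.088     ]
[312 172  25  34 686] [324.09766764 188.93294461] [0.57078567 0.08782594 0.088     ]
[172 378  37  22 561] [192.16042781 390.96969697] [ 0.75135878 -0.10005375  0.088     ]
pred captop [350.74963827 207.20040068]
0.87 [335.5, 195.6, 28.5, 23.0]
0.61 [144.9, 217.1, 37.6, 20.4]
```

```bash
python3 -c "
from workcell import bot
print(bot.job_done())"
```

```text
the job is handed in; nothing more can be done
None
```

The job is handed in: I stood the flask in the nest, cranked it through about 375 degrees with the plunger pressed, then cranked it back to the high spot (needle about 2.0 rad, against about 0.5 rad on the round side) and let everything go at 20 s; the hand-in gave no verdict.

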